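# Bring the speed knob up to the limit ring on the blue handpiece box

### The arm

A 6-joint arm with a two-finger parallel gripper is mounted at the origin on the work surface. World frame = base frame: x ahead of the robot, y to its left, z up, the work surface at z = 0. Lengths are in m, angles in rad, forces in N, time in s.
With the tool pointing down it reaches from about 0.35 to 0.975 m from the base axis. Payload 4.9 kg.
Tool frame: the origin (TCP) lies on the mounting face of the last link; the fingertips stand 173 mm ahead of it and the grasp point (between the pads) lies 155 mm ahead of it; x points along the fingers, z is the direction in which the jaws open and shut, and the axes are right-handed (so a half turn about x gives the same grasp; the last joint's range is limited). The gripper opens to 85 mm and grips with 20 to 120 N. Pads are 22 mm wide; open, the fingers measure 114 mm over their backs; the gripper's body (76 mm by 85 mm) begins 54 mm behind the grasp point. The pads swing forward as they close: fully open they stand 13 mm farther back than shut.
Start: joints at [-1.316, 0.053, 1.613, -0, 1.476, -0.119], TCP at [0.228, -0.582, 0.405] pointing down, gripper open.
Joint ranges: [-3.01, 3.01], [-1.01, 2.22], [0.06, 2.58], [-1.02, 4.17], [0.09, 2.62], [-3.14, 3.14]. Speed limits (rad/s): [2.57, 2.57, 3.14, 3.14, 3.14, 3.14].

### API

Orientations are given as a rotation vector (axis times angle).
In Python, from station import get_obs, get_image, get_calibration, finish_job, look_for, masks_of, tip_of gives the robot as it stands.
- The arm moves only by the tool carry_out, never from a script. Its argument "increments" is a list of rows, each a list of 3 entries, a list of its own where there are three numbers: the turn, a rotation vector about the world's x, y, z in units of 0.1 rad (1.0 is 0.1 rad), then the shift along the world's x, y, z in units of 20 mm (1.0 is 20 mm), then the opening, from 0 (shut) to 1 (fully open). A call has 1 to 8 rows; each row shifts and turns the pose as measured when the row begins; what a row does not reach is not made up. A row lasts 1/10 s, in which the tool goes at most 50 mm and 8.59 degrees, less where a joint would pass 70% of its speed; a pose out of reach is approached as far as the arm can. A call with a number of a shift or a turn outside -1 to 1 is refused whole. A call with a gripper value outside its range is refused whole. The fingers move at their own pace and stop on an object; "squeeze" is the grip in N (left out, the last holds). Time passes only in rows, so rows that do not move let the fingers close. It gives the time, the measured TCP pose, the force and the opening at its end, in the units of the state.
- get_obs(): the state, without advancing time (a new reading comes with each control period).
- get_image(name): name is "scene" or "top" or "wrist"; returns (picture, depth): 480x640x3 uint8, blue, green, red; 480x640 float32, m along the optical axis (not along the pixel's ray), 0 where there is no reading.
- get_calibration(name): a dict with "fx", "fy", "cx", "cy" (pixels), "k1" (the pictures are not rectified: a ray, as slopes to the right and down, at radius r is drawn at 1 + k1 r^2 times it, then the intrinsics apply), "position" and "orientation" of the camera in the world. Camera axes: x right, y down, z forward; pixel columns grow to the right and rows downward; lengths in m; the calibration is good to about 2 mm. A picture is of the moment at which its call begins: read the wrist's pose just before it. get_calibration takes no time and is no camera call; for the wrist camera it gives the pose at the moment of the call.
- finish_job(): hands the job in, once; it reports no verdict.
Trained networks look in the newest picture that a camera, given by its name, has taken for a name from the list of things; names that differ only in an ending like _2 or _b are one class to them, and where a whole thing is asked for, a point or a joint stands for the part that bears it (a point fixed in the world has none). Each returns a list of dicts, best first, with "p" (0 to 1); they miss things now and then, are a little off and sometimes report something else, mostly with a low value. They report only what shows in the picture. A call takes as long as a camera call. They do not tell look-alikes from the thing itself.
- look_for(camera, query): "centre" ([column, row] in pixels, amid what is visible of it).
- masks_of(camera, query): "region" (480x640 bool, what is visible of it) and "centre" ([column, row] in pixels, amid what is visible of it).
- tip_of(camera, query): "centre" ([column, row] in pixels: a listed point, or the origin of a listed thing).
The state is a dict: "t": time; "q": joint angles; "dq": joint speeds; "effort": joint torques, N m; "tool_pos": TCP position; "tool_rot": TCP orientation; "contact_force": force on the tool from outside, world axes, zero at the start; "wrist_torque": the same for the moment, N m; "opening": finger opening in m.
Only numpy, scipy, OpenCV 4.12 (cv2) and the standard library are available. Lean on these libraries where they do the work, as an engineer would, in place of code of your own. Each camera call takes 0.05 s, during which the arm holds its last target.

### The job

On the blue handpiece control box on the jeweller's bench, turn the black inner speed knob clockwise until its white line points at the yellow mark on the blue outer ring, then let go of it. The outer ring is the speed limit and must stay where it is set. Leave the red box untouched.

Things in the scene. Friction and masses are not known exactly. Their poses are not given: they have to be found in the camera images.
- blue_box: Fixed blue box, 130 mm (x) by 110 mm (y), 55 mm high, origin at the centre of its underside, z up. On its top, on the box's vertical centre axis, a concentric pair: a blue outer ring 64 mm across (top face 72 mm above the bench) and, above it, a round black knob. Ring and knob turn independently, with slight friction (about 0.05 N m), and stay where left.
- knob_grip (a point): On the axis of the blue box's black knob (28 mm across, 36 mm high, can be gripped at any yaw), at grip height: 98 mm above the bench, 26 mm above the ring's top, 11 mm below the knob's top. Level x axis points along the white line; clockwise from above = yaw decreases. At the start the line is 25 to 80 degrees anticlockwise of the ring's mark; end stops lie beyond it.
- ring_mark (a point): Near the outer end of the yellow mark on the top face of the blue outer ring, 28 mm from the common axis and 72 mm above the bench. Its level x axis points outward along the mark, so its yaw is where the mark points. The ring turns freely enough that rubbing it can move it.
- red_box: A bystander: a second fixed box of the same shape and size, but red, with a red ring and a black knob of its own, 109 mm to the knob's top. Origin at the centre of its underside, z up.
Not all that is in view belongs to the job. What is shaped like the blue_box but pink or turquoise is not meant.

How it is judged:
By the outcome, as a careful person would: the job done as asked, in the order asked, and still so for the second after the job is handed in, with the robot touching nothing.
It also fails if it takes over 29 s, if anything falls off the work surface, if the arm or the gripper's body presses on something with over 40 N, if the wrist force passes 120 N, or if a joint passes its speed limit or range.

## Working session

There is one attempt and no reset: what is moved stays moved. The work goes in short steps, Python scripts to look and compute and a tool call to move; the robot and the scene stay as the last step left them, time stands still between calls to the robot, and variables do not carry over. Pictures are saved under pics/ and viewed, and the job is handed in when it is done.

Besides the shell and the picture viewer there is one more tool, called after "Request:" as name(argument=value, ...), one argument or row to a line, values as JSON. carry_out: Moves the arm, as the interface text tells. Shifts and turns lie within -1 to 1; 1 stands for 20 mm of shift or 0.1 rad of turn. Its arguments: {"type":"object","properties":{"increments":{"type":"array","items":{"type":"array"}},"squeeze":{"type":"number"}},"required":["increments"]}

```bash
mkdir -p pics; ls; python3 - <<'E'
from station import *
import cv2
o=get_obs();print(o['t'],o['tool_pos'],o['tool_rot'],o['opening'])
for c in ['scene','top']:
    im,d=get_image(c);cv2.imwrite(f'pics/{c}1.png',im);print(c,get_calibration(c))
E
```

```text
pics
0.0 [ 0.22815574 -0.58159034  0.40347447] [ 0.93093481  1.36473398 -0.92869203] 0.08540491665301167
scene {'fx': 608.0452860725997, 'fy': 608.0452860725997, 'cx': 322.7679970836793, 'cy': 246.2639709595047, 'k1': -0.07263086437220488, 'position': array([1.11242157, 0.13666828, 0.84119366]), 'orientation': array([-1.65223823, -1.98236598,  0.75487508])}
top {'fx': 452.91459249030527, 'fy': 452.91459249030527, 'cx': 318.7844963090137, 'cy': 244.50556163363007, 'k1': -0.04389049409066286, 'position': array([ 0.37249503, -0.01964428,  0.73006352]), 'orientation': array([-2.17681026,  2.14018943, -0.0720576 ])}
```

View pics/scene1.png

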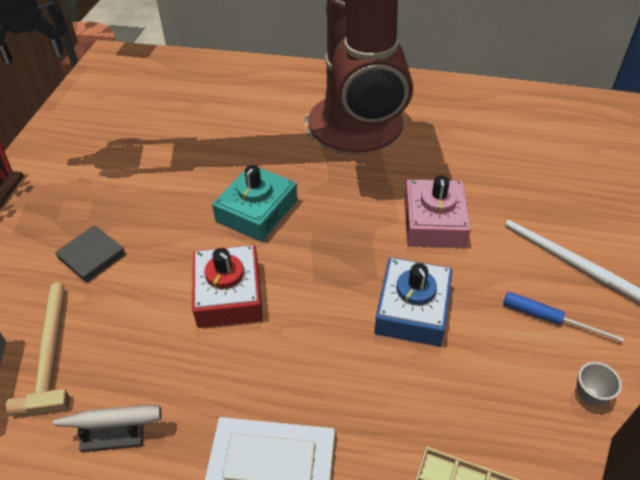

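View pics/top1.png

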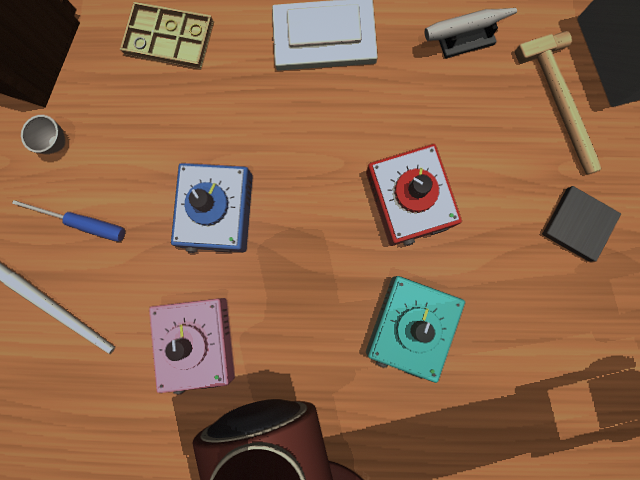

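The blue box sits at about (210,207) in the top view, with its ring at (207,204) and knob top at (200,200). The white line points up-left and the yellow mark up-right. Next I'll zoom in and measure.

```bash
cat > h.py <<'E'
import numpy as np, cv2
from station import *
from scipy.spatial.transform import Rotation as R
def p2w(cal,px,z):
    x=(px[0]-cal['cx'])/cal['fx'];y=(px[1]-cal['cy'])/cal['fy'];rd=np.hypot(x,y);r=rd
    for _ in range(20): r=rd/(1+cal['k1']*r*r)
    s=r/rd if rd>0 else 1
    d=R.from_rotvec(cal['orientation']).apply([x*s,y*s,1]);p=cal['position']
    return p+d*(z-p[2])/d[2]
def w2p(cal,w):
    c=R.from_rotvec(cal['orientation']).inv().apply(np.asarray(w)-cal['position'])
    x,y=c[0]/c[2],c[1]/c[2];k=1+cal['k1']*(x*x+y*y)
    return np.array([cal['fx']*x*k+cal['cx'],cal['fy']*y*k+cal['cy']])
E
python3 - <<'E'
from h import *
im=cv2.imread('pics/top1.png');cv2.imwrite('pics/topz.png',cv2.resize(im[155:260,160:260],None,fx=6,fy=5.7,interpolation=cv2.INTER_CUBIC)[:600])
c=get_calibration('top')
for q in ['knob_grip','ring_mark']:
  for r in tip_of('top',q):
    print(q,r['p'],r['centre'],p2w(c,r['centre'],.098 if q[0]=='k' else .072))
for r in masks_of('top','blue_box'):
    print(r['p'],r['centre'],p2w(c,r['centre'],.055))
hsv=cv2.cvtColor(im,cv2.COLOR_BGR2HSV)
o=get_obs();print(o['t'],R.from_rotvec(o['tool_rot']).as_matrix())
E
```

```text
knob_grip 0.98 [178.7, 349.5] [0.28303569 0.19169128 0.098     ]
knob_grip 0.91 [427.3, 333.0] [ 0.31323971 -0.15209087  0.098     ]
knob_grip 0.76 [198.2, 199.7] [0.49472958 0.1731137  0.098     ]
ring_mark 0.91 [213.9, 184.3] [0.52335407 0.15835453 0.072     ]
ring_mark 0.78 [425.7, 309.0] [ 0.34484953 -0.15527693  0.072     ]
ring_mark 0.6 [182.7, 327.6] [0.31094386 0.19579977 0.072     ]
0.89 [212.0, 204.1] [0.49646066 0.16456332 0.055     ]
0.77 [415.5, 327.1] [ 0.31748468 -0.14380596  0.055     ]
0.65 [192.6, 344.9] [0.28428394 0.18534402 0.055     ]
0.25 [[-2.34945602e-04  9.30958693e-01  3.65124439e-01]
 [ 9.59448146e-04  3.65124491e-01 -9.30958208e-01]
 [-9.99999512e-01  1.31593430e-04 -9.78990986e-04]]
```

View pics/topz.png

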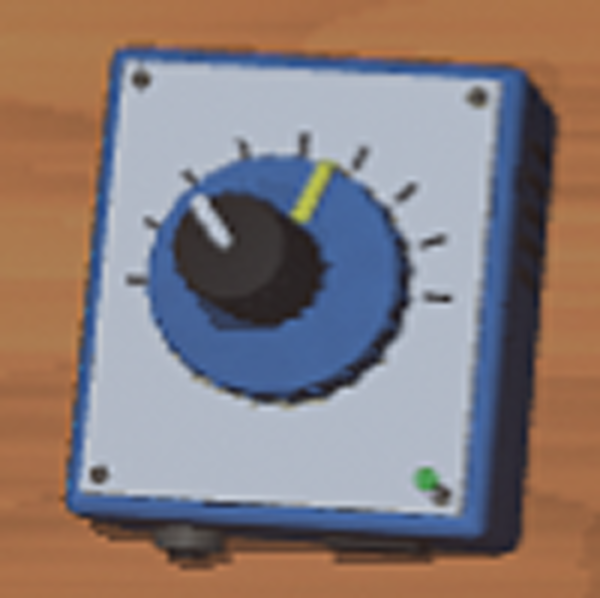

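```bash
python3 - <<'E'
from h import *
c=get_calibration('top')
f=lambda x,y,z:p2w(c,(160+(x+.5)/6-.5,155+(y+.5)/5.7-.5),z)
s=[f(*a,.055) for a in[(141,79),(478,96),(98,473),(441,494)]];print(s,np.mean(s,0))
yaw=lambda a,b:np.degrees(np.arctan2(*(a-b)[[1,0]]))
print('mark',f(328,165,.072),yaw(f(328,165,.072),f(300,220,.072)))
print('line',yaw(f(198,196,.109),f(228,247,.109)))
im=cv2.imread('pics/top1.png');g=cv2.cvtColor(im,cv2.COLOR_BGR2HSV)
m=((abs(g[...,0].astype(int)-109)<10)&(g[...,1]>130)&(g[...,2]>120)).astype(np.uint8)
m=m[178:228,183:230]
n,l,st,ce=cv2.connectedComponentsWithStats(m);print(st)
print('ring c',f(278,279,.072),'knobtop',f(234,245,.109))
E
```

```text
[array([0.55177843, 0.21223161, 0.055     ]), array([0.54772593, 0.12452439, 0.055     ]), array([0.44429248, 0.21796335, 0.055     ]), array([0.44000235, 0.12997474, 0.055     ])] [0.4959498  0.17117352 0.055     ]
mark [0.52452313 0.15787597 0.072     ] -23.525551916855715
line 31.339673457301686
[[   0    0   47   50 1559]
 [   2    5   41   41  791]]
ring c [0.49408899 0.16912607 0.072     ] knobtop [0.49565026 0.16935313 0.109     ]
```

Request:
carry_out(
  increments=[
    [[0, 0, 0.3], [0.36, 1, 0], 0.6],
    [[0, 0, 0.3], [0.36, 1, 0], 0.6],
    [[0, 0, 0.3], [0.36, 1, 0], 0.6],
    [[0, 0, 0.3], [0.36, 1, 0], 0.6],
    [[0, 0, 0.3], [0.36, 1, 0], 0.6],
    [[0, 0, 0.3], [0.36, 1, 0], 0.6],
    [[0, 0, 0.3], [0.36, 1, 0], 0.6],
    [[0, 0, 0.3], [0.36, 1, 0], 0.6],
  ],
)

```text
t: 1.05
tool_pos: [0.286, -0.4174, 0.4022]
tool_rot: [0.744, 1.443, -0.741]
contact_force: [0.5, 0.2, -1.1]
opening: 0.0507
```

Request:
carry_out(
  increments=[
    [[0, 0, 0.3], [0.36, 1, 0], 0.6],
    [[0, 0, 0.3], [0.36, 1, 0], 0.6],
    [[0, 0, 0.3], [0.36, 1, 0], 0.6],
    [[0, 0, 0.3], [0.36, 1, 0], 0.6],
    [[0, 0, 0.3], [0.36, 1, 0], 0.6],
    [[0, 0, 0.3], [0.36, 1, 0], 0.6],
    [[0, 0, 0.3], [0.36, 1, 0], 0.6],
    [[0, 0, 0.3], [0.36, 1, 0], 0.6],
  ],
)

```text
t: 1.85
tool_pos: [0.3447, -0.25, 0.4016]
tool_rot: [0.551, 1.502, -0.548]
contact_force: [0.0, -0.0, 0.6]
opening: 0.0513
```

```bash
python3 - <<'E'
from h import *
o=get_obs();print(o['t'],o['tool_pos'],o['q'],o['opening'])
print(get_calibration('wrist'))
E
```

```text
1.85 [ 0.34470617 -0.24997671  0.40158047] [-8.02686883e-01 -4.54699303e-01  2.05457872e+00  4.09680950e-04
  1.54458063e+00 -1.00431192e-01] 0.051315368068873074
{'fx': 417.86071813844075, 'fy': 417.86071813844075, 'cx': 313.565360798011, 'cy': 239.55683220533828, 'k1': 0.017825002140854078, 'position': array([ 0.39341813, -0.19287199,  0.37106438]), 'orientation': array([ 2.68334814, -0.98006185, -0.15260232])}
```

Request:
carry_out(
  increments=[
    [[0, 0, 0.3], [0.36, 1, 0], 0.6],
    [[0, 0, 0.3], [0.36, 1, 0], 0.6],
    [[0, 0, 0.3], [0.36, 1, 0], 0.6],
    [[0, 0, 0.3], [0.36, 1, 0], 0.6],
    [[0, 0, 0.3], [0.36, 1, 0], 0.6],
    [[0, 0, 0.3], [0.36, 1, 0], 0.6],
    [[0, 0, 0.3], [0.36, 1, 0], 0.6],
    [[0, 0, 0.3], [0.36, 1, 0], 0.6],
  ],
)

```text
t: 2.65
tool_pos: [0.403, -0.0825, 0.4015]
tool_rot: [0.356, 1.542, -0.354]
contact_force: [0.2, 0.6, 0.4]
opening: 0.0513
```

Request:
carry_out(
  increments=[
    [[0, 0, 0.3], [0.36, 1, 0], 0.6],
    [[0, 0, 0.3], [0.36, 1, 0], 0.6],
    [[0, 0, 0.3], [0.36, 1, 0], 0.6],
    [[0, 0, 0.3], [0.36, 1, 0], 0.6],
    [[0, 0, 0.3], [0.36, 1, 0], 0.6],
    [[0, 0, 0.3], [0.36, 1, 0], 0.6],
    [[0, 0, 0.3], [0.36, 0.5, 0], 0.6],
    [[0, 0, 0], [0, 0, 0], 0.6],
  ],
)

```text
t: 3.45
tool_pos: [0.4545, 0.0552, 0.4014]
tool_rot: [0.181, 1.563, -0.179]
contact_force: [0.3, -1.3, -0.2]
opening: 0.0513
```

```bash
python3 - <<'E'
from h import *
o=get_obs();print(o['t'],o['tool_pos'],o['q'],o['opening'],R.from_rotvec(o['tool_rot']).as_matrix())
c=get_calibration('wrist');im,d=get_image('wrist');cv2.imwrite('pics/w1.png',im)
print(c, w2p(c,[.495,.17,.109]),w2p(c,[.495,.17,.072]))
E
```

```text
3.45 [0.4545364  0.05522681 0.40138507] [-4.20511488e-02 -3.64520878e-01  1.99001138e+00  8.13066706e-04
  1.51545301e+00  1.87066554e-01] 0.051259775161251346 [[ 6.82718280e-04  2.27161601e-01  9.73856838e-01]
 [ 7.83814049e-04  9.73856644e-01 -2.27162106e-01]
 [-9.99999460e-01  9.18410394e-04  4.86817278e-04]]
{'fx': 417.86071813844075, 'fy': 417.86071813844075, 'cx': 313.565360798011, 'cy': 239.55683220533828, 'k1': 0.017825002140854078, 'position': array([0.47161144, 0.12821861, 0.37086777]), 'orientation': array([ 2.82480944, -0.32309453, -0.04853422])} [337.16812821  24.32874916] [334.07927274  35.52881603]
```

View pics/w1.png

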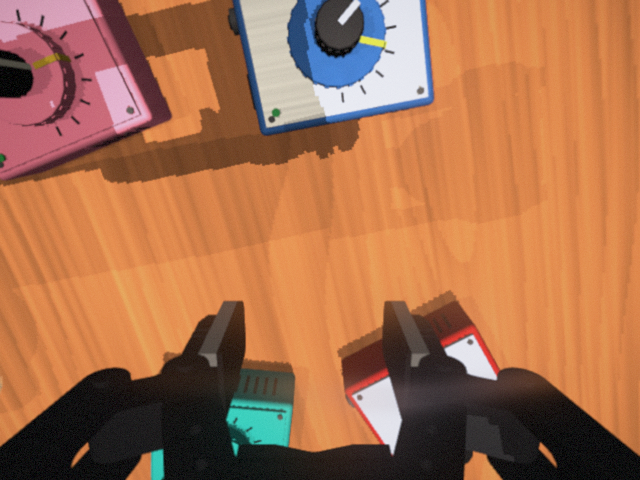

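The wrist view shows the blue knob's top at about (340,24), 3 px from where I predicted it. The white line runs (343,23)→(358,3) and the yellow mark (361,40)→(385,44). I'll measure both more closely.

```bash
python3 - <<'E'
from h import *
im=cv2.imread('pics/w1.png');cv2.imwrite('pics/w1z.png',cv2.resize(im[0:100,280:400],None,fx=6,fy=6,interpolation=cv2.INTER_CUBIC)[:600])
E
```

```text
(no output)
```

View pics/w1z.png

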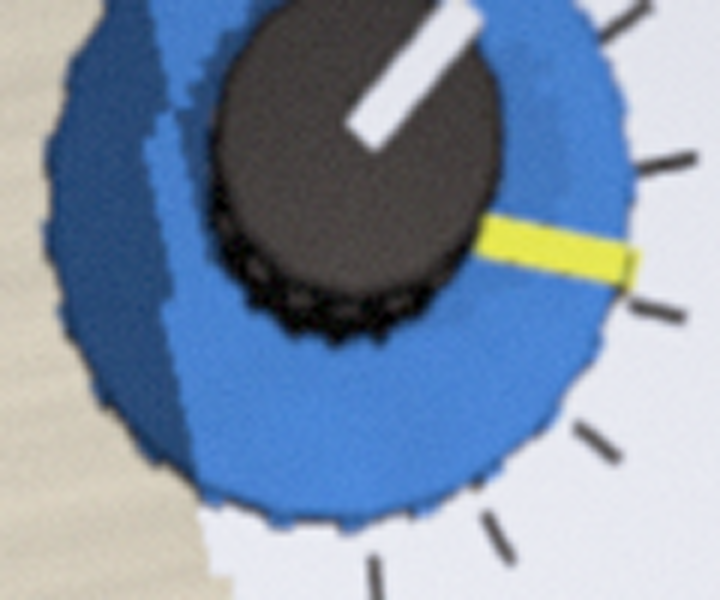

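```bash
python3 - <<'E'
from h import *
c=get_calibration('wrist')
f=lambda x,y,z:p2w(c,(280+(x+.5)/6-.5,(y+.5)/6-.5),z)
yaw=lambda a,b:np.degrees(np.arctan2(*(a-b)[[1,0]]))
print('mark',f(628,266,.072),yaw(f(628,266,.072),f(482,235,.072)))
print('line',yaw(f(463,14,.109),f(361,137,.109)), f(361,137,.109),f(463,14,.109))
print('knob c',f(359,152,.109))
for z in(.055,.072):
  for p in[(45,230),(630,180),(340,527)]: print(z,f(*p,z))
E
```

```text
mark [0.52554294 0.15709575 0.072     ] -24.04263726709521
line 34.60024000106268 [0.49641128 0.16999911 0.109     ] [0.50770459 0.17778992 0.109     ]
knob c [0.49596672 0.16880972 0.109     ]
0.055 [0.46440925 0.17762174 0.055     ]
0.055 [0.53039694 0.16745866 0.055     ]
0.055 [0.49055936 0.1389066  0.055     ]
0.072 [0.46478828 0.17493451 0.072     ]
0.072 [0.52722359 0.16531854 0.072     ]
0.072 [0.48953062 0.13830356 0.072     ]
```

Request:
carry_out(
  increments=[
    [[0, 0, 0], [0.35, 0.95, -0.5], 0.6],
    [[0, 0, 0], [0.35, 0.95, -0.5], 0.6],
    [[0, 0, 0], [0.35, 0.95, -0.5], 0.6],
    [[0, 0, 0], [0.35, 0.95, -0.5], 0.6],
    [[0, 0, 0], [0.35, 0.95, -0.5], 0.6],
    [[0, 0, 0], [0.25, 0.7, -0.5], 0.6],
    [[0, 0, 0], [0, 0, 0], 0.6],
  ],
)

```text
t: 4.2
tool_pos: [0.4956, 0.1607, 0.34]
tool_rot: [0.188, 1.56, -0.193]
contact_force: [-0.4, 0.4, 0.2]
opening: 0.0516
```

```bash
python3 - <<'E'
from h import *
o=get_obs();print(o['t'],o['tool_pos'],R.from_rotvec(o['tool_rot']).apply([.155,0,0])+o['tool_pos'],o['opening'])
c=get_calibration('wrist');im,d=get_image('wrist');cv2.imwrite('pics/w2.png',im)
print(w2p(c,[.496,.17,.109]),w2p(c,[.496,.17,.072]))
E
```

```text
4.2 [0.49557257 0.16070692 0.34003435] [0.49590535 0.16009887 0.1850359 ] 0.051598161115050764
[308.44840909 245.00037214] [309.01672212 225.39669081]
```

View pics/w2.png

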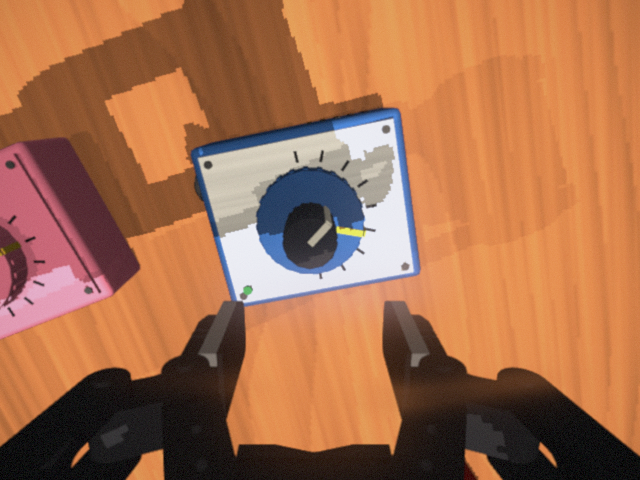

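```bash
python3 - <<'E'
from h import *
im=cv2.imread('pics/w2.png');z=cv2.resize(im[155:285,245:385],None,fx=4.6,fy=4.6,interpolation=cv2.INTER_CUBIC);cv2.imwrite('pics/w2z.png',cv2.convertScaleAbs(z,alpha=1.5,beta=20)[:600])
E
```

```text
(no output)
```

View pics/w2z.png

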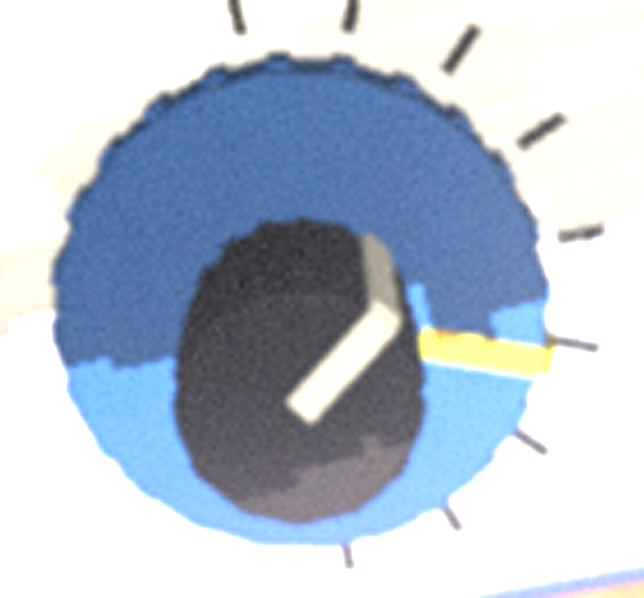

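Request:
carry_out(
  increments=[
    [[0, 0, 0], [0, 0.26, -0.4], 0.6],
    [[0, 0, 0], [0, 0.26, -0.7], 0.6],
    [[0, 0, 0], [0, 0, -0.9], 0.6],
    [[0, 0, 0], [0, 0, -0.9], 0.6],
    [[0, 0, 0], [0, 0, -0.6], 0.6],
    [[0, 0, 0], [0, 0, -0.4], 0.6],
    [[0, 0, 0], [0, 0, 0], 0.6],
  ],
)

```text
t: 4.95
tool_pos: [0.495, 0.1679, 0.2593]
tool_rot: [0.192, 1.555, -0.198]
contact_force: [0.4, -0.4, -0.6]
opening: 0.0512
```

```bash
python3 - <<'E'
from h import *
o=get_obs();print(o['t'],o['tool_pos'],R.from_rotvec(o['tool_rot']).apply([.155,0,0])+o['tool_pos'],o['opening'],o['contact_force'])
E
```

```text
4.95 [0.49500012 0.16787026 0.25925554] [0.49598274 0.16712738 0.10426043] 0.05122427871361944 [ 0.36554029 -0.36742982 -0.5598494 ]
```

Request:
carry_out(
  increments=[
    [[0.05, 0.06, 0], [0.05, 0.12, -0.25], 0.6],
    [[0, 0, 0], [0, 0, 0], 0.6],
  ],
)

```text
t: 5.15
tool_pos: [0.4964, 0.1704, 0.2546]
tool_rot: [0.196, 1.561, -0.195]
contact_force: [-0.8, 0.2, 0.7]
opening: 0.0514
```

```bash
python3 - <<'E'
from h import *
o=get_obs();print(o['t'],o['tool_pos'],R.from_rotvec(o['tool_rot']).apply([.155,0,0])+o['tool_pos'],o['opening'],o['contact_force'])
E
```

```text
5.15 [0.4963662  0.17037407 0.2545683 ] [0.49653104 0.17051451 0.09956845] 0.05137099212558716 [-0.83027495  0.23399616  0.67116045]
```

Request:
carry_out(
  increments=[
    [[0, 0, 0], [0, 0, 0], 0.33],
    [[0, 0, 0], [0, 0, 0], 0.2],
    [[0, 0, 0], [0, 0, 0], 0.2],
    [[0, 0, 0], [0, 0, 0], 0.2],
    [[0, 0, 0], [0, 0, 0], 0.2],
  ],
  squeeze=25,
)

```text
t: 5.65
tool_pos: [0.4965, 0.1707, 0.2557]
tool_rot: [0.197, 1.561, -0.194]
contact_force: [-1.3, 0.7, -1.2]
opening: 0.0273
```

```bash
python3 - <<'E'
from h import *
o=get_obs();r=R.from_rotvec(o['tool_rot']);print(o['t'],o['tool_pos'],r.apply([.155,0,0])+o['tool_pos'],o['opening'],o['contact_force'],o['wrist_torque'],np.degrees(np.arctan2(*r.apply([0,0,1])[[1,0]])))
E
```

```text
5.65 [0.49648907 0.17066449 0.2557087 ] [0.49672036 0.17087154 0.10070901] 0.027272689813375897 [-1.26264659  0.66462765 -1.18640136] [-0.00355883  0.03945167 -0.06739665] -14.265324963714502
```

Request:
carry_out(
  increments=[
    [[0, 0, -1], [0, 0, 0], 0.2],
    [[0, 0, -1], [0, 0, 0], 0.2],
    [[0, 0, -1], [0, 0, 0], 0.2],
    [[0, 0, -1], [0, 0, 0], 0.2],
    [[0, 0, -1], [0, 0, 0], 0.2],
    [[0, 0, -1], [0, 0, 0], 0.2],
    [[0, 0, -1], [0, 0, 0], 0.2],
    [[0, 0, 0], [0, 0, 0], 0.2],
  ],
)

```text
t: 6.45
tool_pos: [0.4962, 0.1709, 0.2558]
tool_rot: [0.762, 1.432, -0.76]
contact_force: [-0.9, 0.8, -1.2]
opening: 0.027
```

```bash
python3 - <<'E'
from h import *
o=get_obs();r=R.from_rotvec(o['tool_rot']);print(o['t'],o['tool_pos'],r.apply([.155,0,0])+o['tool_pos'],o['opening'],o['contact_force'],o['wrist_torque'],np.degrees(np.arctan2(*r.apply([0,0,1])[[1,0]])))
im,d=get_image('wrist');cv2.imwrite('pics/w3.png',im)
E
```

```text
6.45 [0.49621056 0.17090456 0.25576578] [0.49652979 0.17100265 0.10076614] 0.026970185336257405 [-0.87839607  0.76598914 -1.16443224] [-0.07796259  0.06717398 -0.07967242] -55.92019505820967
```

View pics/w3.png

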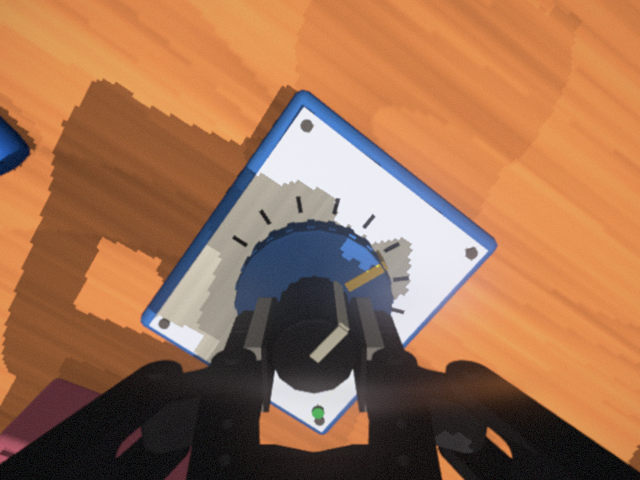

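The wrist view shows the knob between the pads. The white line runs (315,358)→(345,328) and the yellow mark (347,288)→(383,268). I'll zoom in.

```bash
cat > z.py <<'E'
from h import *
import sys
im=cv2.imread(sys.argv[1]);z=cv2.resize(im[250:400,265:405],None,fx=4,fy=4,interpolation=cv2.INTER_CUBIC);cv2.imwrite(sys.argv[2],cv2.convertScaleAbs(z,alpha=1.6,beta=20)[:600])
E
python3 z.py pics/w3.png pics/w3z.png
```

```text
(no output)
```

View pics/w3z.png

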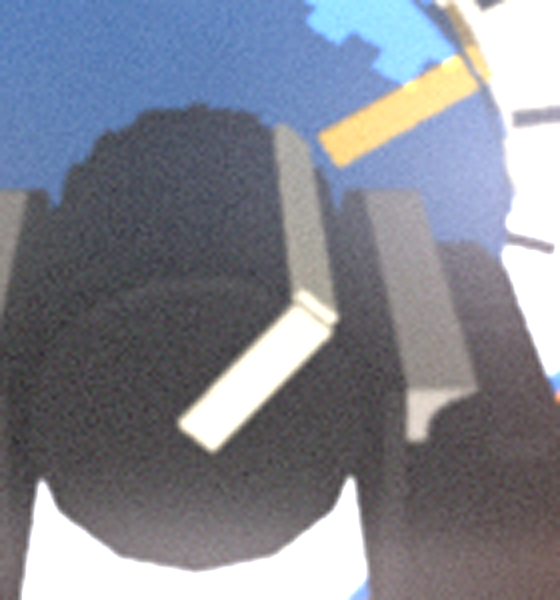

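```bash
python3 - <<'E'
from h import *
c=get_calibration('wrist')
f=lambda x,y,z:p2w(c,(265+(x+.5)/4-.5,250+(y+.5)/4-.5),z)
yaw=lambda a,b:np.degrees(np.arctan2(*(a-b)[[1,0]]))
print('mark',f(472,70,.072),f(332,149,.072),yaw(f(472,70,.072),f(332,149,.072)))
a,b=f(315,308,.109),f(196,437,.109)
print('line',a,b,yaw(a,b)); 
a2=f(290,130,.073);print(a2)
E
```

```text
mark [0.52560156 0.15731525 0.072     ] [0.51106426 0.1637554  0.072     ] -23.89375995139688
line [0.51093923 0.16885154 0.109     ] [0.49624233 0.17003673 0.109     ] -4.61048472655795
[0.51069672 0.16867086 0.073     ]
```

Request:
carry_out(
  increments=[
    [[0, 0, -1], [0, 0, 0], 0.2],
    [[0, 0, -1], [0, 0, 0], 0.2],
    [[0, 0, -0.8], [0, 0, 0], 0.2],
    [[0, 0, -0.4], [0, 0, 0], 0.2],
    [[0, 0, 0], [0, 0, 0], 0.2],
  ],
)

```text
t: 7.0
tool_pos: [0.4961, 0.171, 0.2558]
tool_rot: [1.005, 1.325, -1.003]
contact_force: [-1.3, 0.2, -1.3]
opening: 0.0268
```

```bash
python3 - <<'E'
from h import *
o=get_obs();r=R.from_rotvec(o['tool_rot']);print(o['t'],o['tool_pos'],r.apply([.155,0,0])+o['tool_pos'],o['opening'],o['contact_force'],o['wrist_torque'],np.degrees(np.arctan2(*r.apply([0,0,1])[[1,0]])))
im,d=get_image('wrist');cv2.imwrite('pics/w4.png',im)
E
python3 z.py pics/w4.png pics/w4z.png
```

```text
7.0 [0.49614813 0.17102365 0.25575635] [0.49647022 0.17107132 0.10075669] 0.026835411602188122 [-1.32493157  0.19828004 -1.26921783] [-0.0928346   0.11716364 -0.00364411] -74.23355504908861
```

View pics/w4z.png

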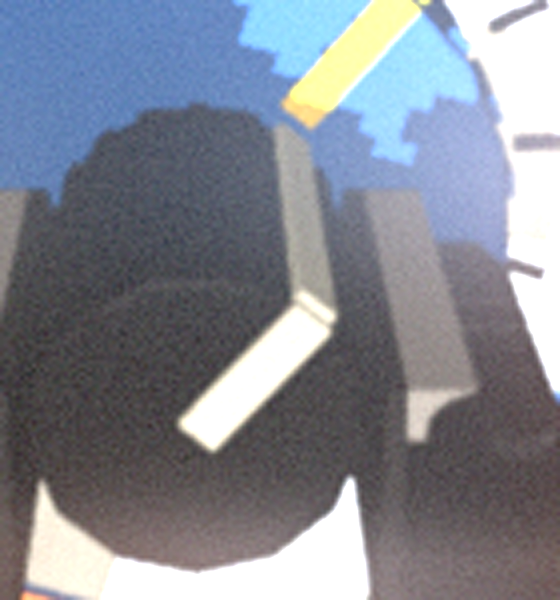

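```bash
python3 - <<'E'
from h import *
c=get_calibration('wrist')
f=lambda x,y,z:p2w(c,(265+(x+.5)/4-.5,250+(y+.5)/4-.5),z)
yaw=lambda a,b:np.degrees(np.arctan2(*(a-b)[[1,0]]))
m1,m0=f(407,0,.072),f(303,113,.072)
print('mark',m1,m0,yaw(m1,m0))
a,b=f(315,308,.109),f(196,437,.109)
print('line',a,b,yaw(a,b)); 
a,b=f(317,313,.109),f(196,437,.109);print(yaw(a,b))
a,b=f(313,303,.109),f(196,437,.109);print(yaw(a,b))
ax=np.array([.496,.1705,0]);print(yaw(m1,ax),yaw(f(288,128,.074),ax), f(288,128,.074))
# line fit on im
im=cv2.imread('pics/w4.png')
top=get_image('top')[0];cv2.imwrite('pics/top2.png',top)
cv2.imwrite('pics/w4f.png',cv2.resize(im[200:360,300:400],None,fx=5,fy=3.75))
for y in range(325,362,3): 
  r=im[y,305:352].max(1); idx=np.where(r>140)[0]+305; print(y,idx)
E
```

```text
mark [0.52510079 0.15720498 0.072     ] [0.51109455 0.16344437 0.072     ] -24.01161933247636
line [0.50968905 0.1644116  0.109     ] [0.49611304 0.17017116 0.109     ] -22.988852194711185
-24.570246555864774
-21.45989515662515
-24.553816667160284 -22.411514679460794 [0.50993734 0.16475217 0.074     ]
325 [341 342 343]
328 [337 338 339 340 341 344 345 346 347]
331 [334 335 336 337 338 339 340 341 342 343 344 345]
334 [331 332 333 334 335 336 337 338 339 340 341 342 343 344 345]
337 [328 329 330 331 332 333 334 335 336 337 338 339 340 341 342]
340 [325 326 327 328 329 330 331 332 333 334 335 336 337 338 339]
343 [322 323 324 325 326 327 328 329 330 331 332 333 334 335 336]
346 [319 320 321 322 323 324 325 326 327 328 329 330 331 332 333]
349 [316 317 318 319 320 321 322 323 324 325 326 327 328 329 330]
352 [314 315 316 317 318 319 320 321 322 323 324 325 326 327]
355 [311 312 313 314 315 316 317 318 319 320 321 322 323 324]
358 [313 314 315 316 317 318 319 320 321]
361 [317 318]
```

```bash
python3 - <<'E'
from h import *
c=get_calibration('wrist')
yaw=lambda a,b:np.degrees(np.arctan2(*(a-b)[[1,0]]))
im=cv2.imread('pics/w4.png')
for name,sel,win,z in [('line',lambda i:i.min(2)>120,(326,364,305,352),.1095),('mark',lambda i:(i[...,2].astype(int)-i[...,0]>50)&(i[...,2]>120),(225,284,330,385),.072)]:
  y0,y1,x0,x1=win;m=sel(im[y0:y1,x0:x1]).astype(np.uint8)
  n,l,st,_=cv2.connectedComponentsWithStats(m);k=1+st[1:,4].argmax();ys,xs=np.where(l==k)
  print(name,st[k],)
  P=np.array([p2w(c,(x+x0,y+y0),z)[:2] for x,y in zip(xs,ys)])
  (w,h)=0,0
  rect=cv2.minAreaRect((P*1e4).astype(np.float32))
  vx,vy,_,_=cv2.fitLine((P*1e4).astype(np.float32),cv2.DIST_L2,0,.01,.01).ravel()
  print(P.mean(0),np.degrees(np.arctan2(vy,vx)),rect)
E
```

```text
line [  6   0  37  36 454]
[0.50316344 0.16719224] -25.008482 ((5033.921875, 1671.134033203125), (33.41727066040039, 150.42770385742188), 64.8464584350586)
mark [  6  22  34  34 396]
[0.51810257 0.16075076] -23.830023 ((5180.0, 1607.5396728515625), (41.49692153930664, 159.2439727783203), 66.78336334228516)
```

View pics/w4f.png

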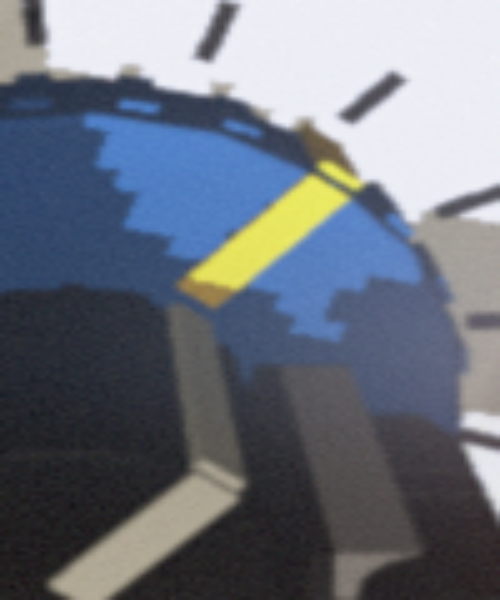

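```bash
python3 -c "
import cv2
im=cv2.imread('pics/top2.png');cv2.imwrite('pics/top2z.png',cv2.resize(im[155:260,160:260],None,fx=6,fy=5.7,interpolation=cv2.INTER_CUBIC)[:600])"
```

```text
(no output)
```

View pics/top2z.png

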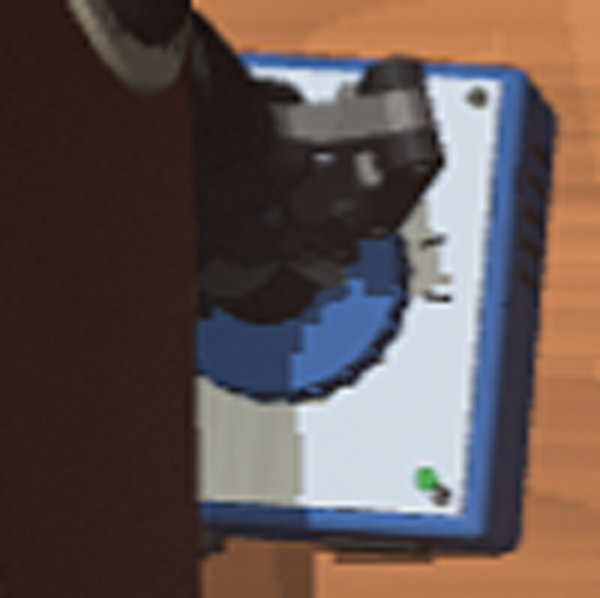

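Line and mark agree to within about 1°. Next I release and re-check.

Request:
carry_out(
  increments=[
    [[0, 0, 0], [0, 0, 0], 0.45],
    [[0, 0, 0], [0, 0, 0], 0.6],
    [[0, 0, 0], [0, 0, 0], 0.6],
    [[0, 0, 0], [0, 0, 0], 0.6],
  ],
)

```text
t: 7.5
tool_pos: [0.4969, 0.171, 0.257]
tool_rot: [1.004, 1.324, -0.998]
contact_force: [0.4, -0.6, 1.0]
opening: 0.0514
```

```bash
python3 - <<'E'
from h import *
o=get_obs();r=R.from_rotvec(o['tool_rot']);print(o['t'],o['tool_pos'],o['opening'],o['contact_force'])
E
```

```text
7.5 [0.49688807 0.17103844 0.25695423] 0.05144588401340285 [ 0.41725478 -0.56890333  1.04320408]
```

Request:
carry_out(
  increments=[
    [[0, 0, 0], [0, 0, 0.5], 0.6],
    [[0, 0, 0], [0, 0, 1], 0.6],
    [[0, 0, 0], [0, 0, 1], 0.6],
    [[0, 0, 0], [0, 0, 1], 0.6],
    [[0, 0, 0], [0, 0, 1], 0.6],
    [[0, 0, 0], [0, 0, 0.5], 0.6],
    [[0, 0, 0], [0, 0, 0], 0.6],
  ],
)

```text
t: 8.2
tool_pos: [0.4964, 0.1709, 0.3648]
tool_rot: [1.005, 1.323, -0.996]
contact_force: [0.4, 0.5, 0.1]
opening: 0.0513
```

```bash
python3 - <<'E'
from h import *
o=get_obs();print(o['t'],o['tool_pos'],o['opening'],o['contact_force'])
c=get_calibration('wrist');im,d=get_image('wrist');cv2.imwrite('pics/w5.png',im)
p=w2p(c,[.496,.1705,.08]).astype(int);print(p)
x,y=max(p[0]-70,0),max(p[1]-65,0)
print(x,y);cv2.imwrite('pics/w5z.png',cv2.convertScaleAbs(cv2.resize(im[y:y+130,x:x+140],None,fx=4.5,fy=4.5,interpolation=cv2.INTER_CUBIC),alpha=1.4,beta=10))
E
```

```text
8.2 [0.49642246 0.17089514 0.36477083] 0.051294468646144904 [0.42416736 0.53749066 0.10986047]
[312 238]
242 173
```

View pics/w5z.png

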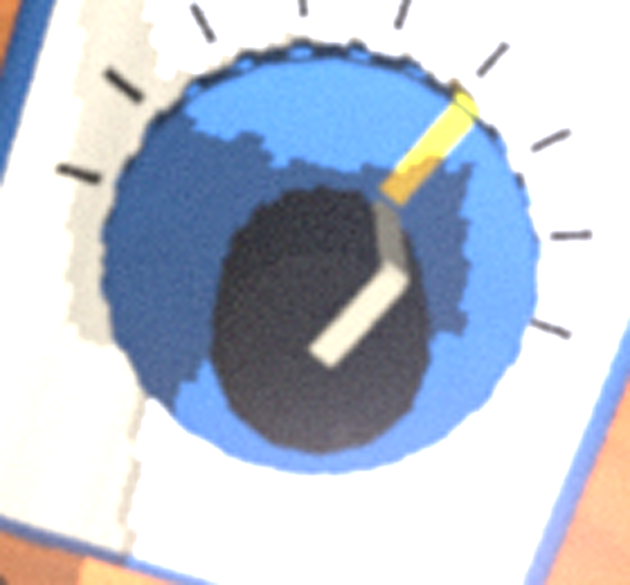

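```bash
python3 - <<'E'
from h import *
c=get_calibration('wrist');im=cv2.imread('pics/w5.png')
yaw=lambda v:np.degrees(np.arctan2(v[1],v[0]))
g=lambda x,y,z:p2w(c,(242+(x+.5)/4.5-.5,173+(y+.5)/4.5-.5),z)
m1,m0=g(464,107,.072),g(392,193,.072);l1,l0=g(398,274,.109),g(321,355,.109)
print('hand',m1,l0,yaw(m1-m0),yaw(l1-l0))
for name,sel,win,z in [('line',lambda i:i.min(2)>105,(228,258,308,336),.109),('mark',lambda i:(i[...,2].astype(int)-i[...,0]>45)&(i[...,2]>100),(185,222,322,350),.072)]:
  y0,y1,x0,x1=win;m=sel(im[y0:y1,x0:x1]).astype(np.uint8)
  n,l,st,_=cv2.connectedComponentsWithStats(m);k=1+st[1:,4].argmax();ys,xs=np.where(l==k)
  P=np.array([p2w(c,(x+x0,y+y0),z)[:2] for x,y in zip(xs,ys)],np.float32)*1e4
  v=cv2.fitLine(P,cv2.DIST_L2,0,.01,.01).ravel();print(name,st[k],P.mean(0),yaw(v[:2]),cv2.minAreaRect(P))
E
```

```text
hand [0.52575677 0.15775249 0.072     ] [0.49665314 0.17033413 0.109     ] -22.744688355631368 -25.979964642759644
line [  3   3  21  23 175] [5030.9634 1671.5354] -24.092876 ((5031.05224609375, 1671.681640625), (39.89395523071289, 149.7432861328125), 66.27735137939453)
mark [  5   8  22  25 167] [5189.251  1604.4177] -22.499437 ((5188.34814453125, 1604.0166015625), (42.88905715942383, 182.10446166992188), 69.55400085449219)
```

```bash
python3 -c "
from station import *
finish_job();print(get_obs()['t'])"
```

```text
the job is handed in; nothing more can be done
the job is handed in; nothing more can be done
```

The black knob on the blue box now points at the yellow mark, to within measurement error. I gripped only the knob and turned it clockwise by about 58–60°. I then let go, raised the gripper about 11 cm clear, and handed the job in at about 8.3 s of the 29 s allowed.

- **Alignment:** after release, the wrist camera put the white line at about −24° to −26° and the mark at about −22.5° to −23°. That would be 1.5–3° past the mark. While the knob was still gripped, the readings agreed to about 1°, and the line connecting the centres of the line and mark lies at about −23°. I judged the gap to be noise and made no correction.
- **Ring:** the mark read between −22.5° and −24° from start to finish, so I saw no sign that the ring moved.
- **Contact:** the forces I read at the end of each move stayed below about 2 N, and I never went down near the red box.
- **Not checked:** the arm blocked the top camera's view of the knob while I was gripping it. I did not take another top view after release.

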